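# Load the ward-round tray with dose boxes, lids up and tabs to the front

### The arm

A 6-joint arm with a two-finger parallel gripper is mounted at the origin on a cart in front of the work surface, level with it; the furniture and walls round the work are solid. World frame = base frame: x ahead of the robot, y to its left, z up, the work surface at z = 0. Lengths are in m, angles in rad, forces in N, time in s.
With the tool pointing down it reaches from about 0.3 to 0.875 m from the base axis. Payload 6.4 kg.
Tool frame: the origin (TCP) lies midway between the tips of the shut fingers; the grasp point (between the pads) lies 19 mm behind it; z points along the fingers, y is the line along which they close (so a half turn about z gives the same grasp; the last joint's range is limited). The gripper opens to 85 mm and grips with 20 to 120 N. Pads are 22 mm wide; open, the fingers measure 114 mm over their backs; the gripper's body (76 mm by 85 mm) begins 54 mm behind the grasp point. The pads swing forward as they close: fully open they stand 13 mm farther back than shut.
Start: joints at [1.09, 0.181, 1.607, -0, 1.354, -0.206], TCP at [0.156, 0.553, 0.231] pointing down, gripper open.
Joint ranges: [-2.99, 2.99], [-0.89, 2.07], [0.3, 2.58], [-1.14, 4.28], [0, 2.63], [-3.12, 3.12]. Speed limits (rad/s): [2.57, 2.57, 3.01, 3.14, 3.14, 3.14].

### API

Orientations are given as [roll, pitch, yaw] about the fixed x, y, z axes, in that order (R = Rz(yaw) Ry(pitch) Rx(roll)).
In Python, from rig import * gives the robot as it stands.
- The arm moves only by the tool jog_arm, never from a script. Its argument "steps" is one flat list of numbers, 5 for each row, row after row: the opening, from 0 (shut) to 1 (fully open), then the shift along the tool's x, y, z in mm, then the turn about the tool's z in rad. In form: [claw, dx, dy, dz, turn, claw, dx, dy, dz, turn, ...]. A call has exactly 10 rows; each row shifts and turns the commanded pose from where the row before left it, along the tool's axes as they then stand; what a row does not reach is not made up. A row lasts 1/10 s, in which the tool goes at most 50 mm and 8.59 degrees, less where a joint would pass 70% of its speed; a pose out of reach is approached as far as the arm can. A call is refused whole if a number of a shift passes 50 or a number of a turn 0.15, either way. A call with a gripper value outside its range is refused whole. The fingers move at their own pace and stop on an object; "newtons" is the grip in N (left out, the last holds). Time passes only in rows, so rows that do not move let the fingers close, or fill a call up. It gives the time, the measured TCP pose, the force, the opening and the grip force at its end, in the units of the state.
- get_state(): the state, without advancing time (a new reading comes with each control period).
- get_image(name): name is "scene" or "top" or "wrist"; returns a dict with "image" (420x560x3 uint8, red, green, blue), "camera_matrix" (3x3 intrinsics, pixels), "distortion" ([k1, k2, p1, p2, k3] as OpenCV has them; the pictures are not rectified), "rvec" (rotation vector, rad) and "tvec" (3), from world to camera coordinates, as OpenCV has them; the wrist camera has in their place "tool_from_camera" (4x4, takes a point from camera to tool coordinates, whose origin is the TCP and whose axes are the flange's). Camera axes: x right, y down, z forward; pixel columns grow to the right and rows downward; lengths in m; the calibration is good to about 2 mm. A picture is of the moment at which its call begins: read the wrist's pose just before it. There is no depth.
- sign_off(): hands the job in; it is judged then, once.
Trained networks look in a picture, given as the dict that the camera call returned (one of the last four; its "shot" number tells which), for a name from the list of things; names that differ only in an ending like _2 or _b are one class to them, and where a whole thing is asked for, a point or a joint stands for the part that bears it (a point fixed in the world has none). Each returns a list of dicts, best first, with "conf" (0 to 1); they miss things now and then, are a little off and sometimes report something else, mostly with a low value. They report only what shows in the picture. A call takes as long as a camera call.
- trace(picture, query): "mask" (420x560 bool, what is visible of it) and "extent" ([left, top, right, bottom] in pixels, round what is visible of it).
The state is a dict: "time_s": time; "joint_pos": joint angles; "dq": joint speeds; "joint_torque": joint torques, N m; "position": TCP position; "eef_rot": TCP orientation; "force": force on the tool from outside, world axes, zero at the start; "moment": the same for the moment, N m; "grip_width": finger opening in m; "grasp_force": force on a finger pad.
Only numpy, scipy, OpenCV 4.12 (cv2) and the standard library are available. Lean on these libraries where they do the work, as an engineer would, in place of code of your own. Each camera call takes 0.05 s, during which the arm holds its last target. There are 200 camera calls.

### The job

The four filled dose boxes have to go out in the grey ward-round tray: one in each bay, lids up, thumb tab in the notch at the front of the tray, fully down in its bay. One box lies in the tray back to front, one lies on the desk and one stands on end; turn and lay them in properly. Set them in without dropping or toppling them, and leave the other things on the desk where they are.

Things in the scene. Friction and masses are not known exactly. Their poses are not given: they have to be found in the camera images.
- dose_tray: grey tray, fixed, 132 (x) x 262 (y) x 14 mm high; origin centre of underside. x points from front edge (robot's side; 26 mm wide tab notch in each bay's front wall) to back edge (plain wall), y left, z up. Four bays 64 mm apart: pockets 108 (x) x 40 (y) mm, 10 deep, floor 4 mm above underside. The 24 mm lands between them are cut away to floor level over the middle 58 mm (x): room for fingertips
- bay1 (a point): centre of the floor of the leftmost (+y) bay; axes as the tray's
- bay2 (a point): centre of the floor of the second from left bay; axes as the tray's
- bay3 (a point): centre of the floor of the third from left bay; axes as the tray's
- bay4 (a point): centre of the floor of the rightmost bay; axes as the tray's
- dose_box_a: white dose box, 100 (x) x 34 (y) x 32 (z) mm, 90 g: four clear lids on top (+z), plain underside, thumb tab low on its -x end (18 wide, 6 thick, projecting 18, its lower face 4 mm above the underside). Origin centre of underside; all four alike; starts in a bay back to front, tab resting on the back wall
- dose_box_a_tab (a point): point in the thumb tab of dose_box_a: 60 mm from its origin along its -x, 7 mm up
- dose_box_b: white dose box, 100 (x) x 34 (y) x 32 (z) mm, 90 g: four clear lids on top (+z), plain underside, thumb tab low on its -x end (18 wide, 6 thick, projecting 18, its lower face 4 mm above the underside). Origin centre of underside; all four alike; starts correctly in a bay
- dose_box_b_tab (a point): point in the thumb tab of dose_box_b: 60 mm from its origin along its -x, 7 mm up
- dose_box_c: white dose box, 100 (x) x 34 (y) x 32 (z) mm, 90 g: four clear lids on top (+z), plain underside, thumb tab low on its -x end (18 wide, 6 thick, projecting 18, its lower face 4 mm above the underside). Origin centre of underside; all four alike; starts lying on the desk, lids up, turned any way
- dose_box_c_tab (a point): point in the thumb tab of dose_box_c: 60 mm from its origin along its -x, 7 mm up
- dose_box_d: white dose box, 100 (x) x 34 (y) x 32 (z) mm, 90 g: four clear lids on top (+z), plain underside, thumb tab low on its -x end (18 wide, 6 thick, projecting 18, its lower face 4 mm above the underside). Origin centre of underside; all four alike; starts standing on the desk on its plain end, tab at the top, lids facing roughly towards the robot
- dose_box_d_tab (a point): point in the thumb tab of dose_box_d: 60 mm from its origin along its -x, 7 mm up
- white_bottle: white screw-top plastic bottle, standing, 49 mm across, 88 mm tall; origin at the centre of its underside (bystander)
- syrup_bottle: small brown medicine bottle with a ribbed cap, standing, 32 mm across, 80 mm tall; origin at the centre of its underside (bystander)
- blister_strip: flat blister strip of tablets, 40 x 96 x 6 mm, long axis y; origin at the centre of its underside; it lies near a dose box (bystander)
- counting_tray: shallow open tablet-counting tray, 115 x 170 x 16 mm, in front of the dose tray; long axis y; origin at the centre of its underside (bystander)
- tablet_carton: small folding carton, 52 x 92 x 26 mm lying flat, long axis y; origin at the centre of its underside (bystander)

How it is judged:
At the end, for the whole second after the job is handed in: each of the four bays holds one dose box at rest: its origin within 8 mm of the middle of the bay's floor, its top face (lids) up and level within 0.06 rad, its tab to the front of the tray (tab point at least 50 mm in front of the bay's middle) (((distance between dose_box_a and bay1 below 0.008 m and x of dose_box_a_tab in the frame of bay1 below -0.05 m and angle between dose_box_a's own z axis and vertical below 0.06 rad) or (distance between dose_box_b and bay1 below 0.008 m and x of dose_box_b_tab in the frame of bay1 below -0.05 m and angle between dose_box_b's own z axis and vertical below 0.06 rad) or (distance between dose_box_c and bay1 below 0.008 m and x of dose_box_c_tab in the frame of bay1 below -0.05 m and angle between dose_box_c's own z axis and vertical below 0.06 rad) or (distance between dose_box_d and bay1 below 0.008 m and x of dose_box_d_tab in the frame of bay1 below -0.05 m and angle between dose_box_d's own z axis and vertical below 0.06 rad)) and ((distance between dose_box_a and bay2 below 0.008 m and x of dose_box_a_tab in the frame of bay2 below -0.05 m and angle between dose_box_a's own z axis and vertical below 0.06 rad) or (distance between dose_box_b and bay2 below 0.008 m and x of dose_box_b_tab in the frame of bay2 below -0.05 m and angle between dose_box_b's own z axis and vertical below 0.06 rad) or (distance between dose_box_c and bay2 below 0.008 m and x of dose_box_c_tab in the frame of bay2 below -0.05 m and angle between dose_box_c's own z axis and vertical below 0.06 rad) or (distance between dose_box_d and bay2 below 0.008 m and x of dose_box_d_tab in the frame of bay2 below -0.05 m and angle between dose_box_d's own z axis and vertical below 0.06 rad)) and ((distance between dose_box_a and bay3 below 0.008 m and x of dose_box_a_tab in the frame of bay3 below -0.05 m and angle between dose_box_a's own z axis and vertical below 0.06 rad) or (distance between dose_box_b and bay3 below 0.008 m and x of dose_box_b_tab in the frame of bay3 below -0.05 m and angle between dose_box_b's own z axis and vertical below 0.06 rad) or (distance between dose_box_c and bay3 below 0.008 m and x of dose_box_c_tab in the frame of bay3 below -0.05 m and angle between dose_box_c's own z axis and vertical below 0.06 rad) or (distance between dose_box_d and bay3 below 0.008 m and x of dose_box_d_tab in the frame of bay3 below -0.05 m and angle between dose_box_d's own z axis and vertical below 0.06 rad)) and ((distance between dose_box_a and bay4 below 0.008 m and x of dose_box_a_tab in the frame of bay4 below -0.05 m and angle between dose_box_a's own z axis and vertical below 0.06 rad) or (distance between dose_box_b and bay4 below 0.008 m and x of dose_box_b_tab in the frame of bay4 below -0.05 m and angle between dose_box_b's own z axis and vertical below 0.06 rad) or (distance between dose_box_c and bay4 below 0.008 m and x of dose_box_c_tab in the frame of bay4 below -0.05 m and angle between dose_box_c's own z axis and vertical below 0.06 rad) or (distance between dose_box_d and bay4 below 0.008 m and x of dose_box_d_tab in the frame of bay4 below -0.05 m and angle between dose_box_d's own z axis and vertical below 0.06 rad)) and linear speed of each of dose_box_a, dose_box_b, dose_box_c, dose_box_d below 0.02 m/s); the robot touches nothing.
It fails at once if another thing on the desk (bottle, blister strip, counting tray, carton) is moved more than 25 mm or knocked over (distance of any of white_bottle, syrup_bottle, blister_strip, counting_tray, tablet_carton from where it was at the start of the episode above 0.025 m or angle between any of white_bottle, syrup_bottle, blister_strip, counting_tray, tablet_carton's own z axis and vertical above 0.5 rad).
It fails at once if a dose box topples (turns faster than 9 rad/s) (angular speed of any of dose_box_a, dose_box_b, dose_box_c, dose_box_d above 9 rad/s).
It fails at once if a dose box is dropped (falls freely at more than 0.7 m/s, about 25 mm) ((linear speed of dose_box_a above 0.7 m/s and contact force between dose_box_a and anything else below 0.01 N) or (linear speed of dose_box_b above 0.7 m/s and contact force between dose_box_b and anything else below 0.01 N) or (linear speed of dose_box_c above 0.7 m/s and contact force between dose_box_c and anything else below 0.01 N) or (linear speed of dose_box_d above 0.7 m/s and contact force between dose_box_d and anything else below 0.01 N)).
It also fails if it takes over 72 s, if anything falls off the work surface, if the arm or the gripper's body presses on something with over 40 N, if the wrist force passes 120 N, or if a joint passes its speed limit or range.

## Working session

There is one attempt and no reset: what is moved stays moved. The work goes in short steps, Python scripts to look and compute and a tool call to move; the robot and the scene stay as the last step left them, time stands still between calls to the robot, and variables do not carry over. Pictures are saved under pics/ and viewed, at most 13 in all, crops included, and the job is handed in when it is done.

Besides the shell and the picture viewer there is one more tool, called after "Call:" as a command line: name --argument value ..., lists and objects as JSON in quotes. jog_arm: Moves the arm, as the interface text tells. Its arguments: {"type":"object","properties":{"steps":{"type":"array","items":{"type":"number"}},"newtons":{"type":"number"}},"required":["steps"]}

```bash
ls; mkdir -p pics; python3 - <<'E'
from rig import *
import cv2,numpy as np,pickle
s=get_state();print(s['time_s'],s['position'],s['eef_rot'],s['grip_width'])
ims={}
for n in("top","scene"):
    p=get_image(n);ims[n]=p;cv2.imwrite(f"pics/{n}0.png",p["image"][:,:,::-1])
    print(n,p['tvec'],p['rvec'],p['camera_matrix'].tolist() if hasattr(p['camera_matrix'],'tolist') else p['camera_matrix'],p['distortion'])
    for q in("dose_tray","dose_box_a","blister_strip","white_bottle","syrup_bottle","counting_tray","tablet_carton"):
        r=trace(p,q)
        print(q,[(round(d['conf'],2),[round(float(v)) for v in d['extent']],int(d['mask'].sum())) for d in r])
        ims[n+q]=r
pickle.dump(ims,open("ims.pkl","wb"))
E
```

```text
pics
0.0 [0.15575901 0.55292301 0.23038117] [-3.13985522e+00 -3.67800668e-04  2.86678203e+00] 0.08525121702514428
top [-0.02061347  0.56602317  1.18721806] [ 2.16099316 -2.10076818  0.23331897] [[422.6686320153065, 0.0, 282.64133065063925], [0.0, 422.6686320153065, 208.91330640319782], [0.0, 0.0, 1.0]] [-0.12668185  0.          0.          0.          0.        ]
dose_tray [(0.71, [237, 172, 326, 224], 2948)]
dose_box_a [(0.95, [361, 225, 400, 241], 503), (0.76, [243, 184, 256, 223], 371), (0.75, [147, 242, 166, 255], 263), (0.67, [288, 174, 298, 213], 369)]
blister_strip [(0.92, [370, 195, 394, 224], 369), (0.31, [362, 158, 384, 178], 306), (0.17, [234, 174, 326, 227], 2826)]
white_bottle [(0.71, [242, 182, 257, 219], 427), (0.51, [363, 155, 385, 177], 300), (0.23, [360, 228, 400, 241], 440)]
syrup_bottle [(0.59, [181, 152, 197, 169], 153)]
counting_tray [(0.69, [235, 249, 296, 291], 2243)]
tablet_carton [(0.67, [145, 208, 175, 226], 601)]
scene [-0.46335422  0.27832521  1.13853097] [ 2.17330147 -0.61214772  0.2754955 ] [[503.2735143531728, 0.0, 282.97570548961824], [0.0, 503.2735143531728, 200.82627602503155], [0.0, 0.0, 1.0]] [-0.03462713  0.          0.          0.          0.        ]
dose_tray [(0.96, [254, 199, 356, 268], 2380), (0.68, [355, 298, 383, 325], 557)]
dose_box_a [(0.9, [263, 196, 301, 220], 542), (0.89, [291, 214, 327, 243], 588), (0.84, [182, 149, 201, 187], 461), (0.65, [324, 294, 360, 340], 878)]
blister_strip [(0.95, [354, 296, 383, 329], 543)]
white_bottle [(0.57, [388, 250, 414, 286], 724)]
syrup_bottle [(0.58, [274, 146, 285, 170], 201)]
counting_tray [(0.87, [196, 224, 257, 272], 1942)]
tablet_carton [(0.96, [207, 153, 237, 178], 442)]
```

```bash
python3 - <<'E'
import cv2,numpy as np
t=cv2.imread("pics/top0.png");s=cv2.imread("pics/scene0.png")
a=cv2.resize(t[140:300,135:415],(800,457),interpolation=cv2.INTER_CUBIC)
cv2.imwrite("pics/t1.png",a)
b=cv2.resize(s[135:350,165:425],(726,600),interpolation=cv2.INTER_CUBIC)
cv2.imwrite("pics/s1.png",b)
E
```

```text
(no output)
```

View pics/t1.png

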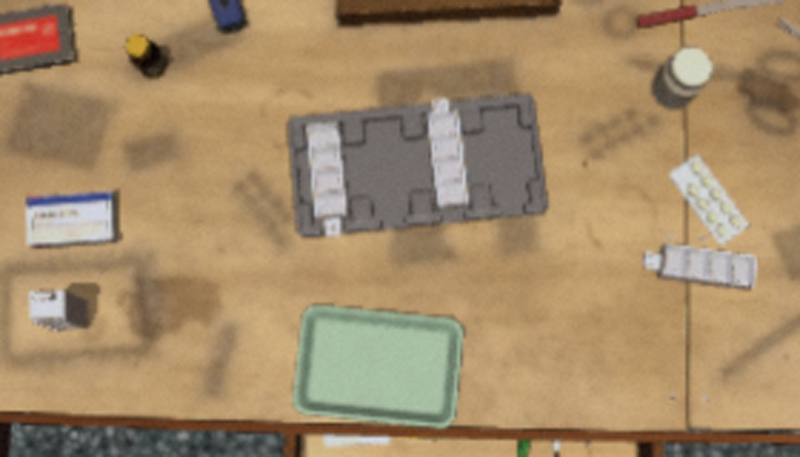

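View pics/s1.png

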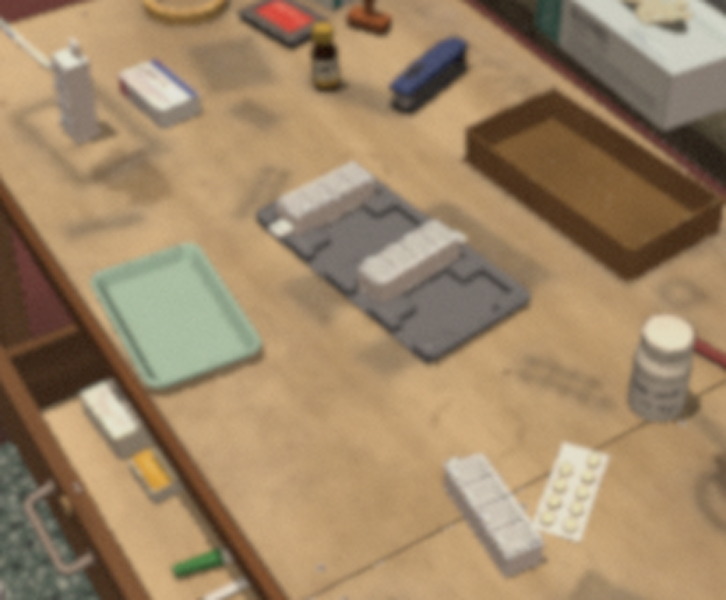

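```bash
cat > h.py <<'E'
import cv2,numpy as np
from scipy.optimize import minimize
from scipy.spatial.transform import Rotation as R
def box(x0,x1,y0,y1,z0,z1): return np.array([[x,y,z] for x in(x0,x1) for y in(y0,y1) for z in(z0,z1)],float)/1e3
DOSE=[box(-50,50,-17,17,0,32),box(-68,-50,-9,9,4,10)]
TRAY=[box(-66,66,-131,131,0,14)]
STAND=R.from_euler('y',90,degrees=True)  # box x -> down, lids(+z) -> +x ; then yaw
def cam(p,tcp=None):
    if 'rvec' in p: return np.array(p['rvec'],float),np.array(p['tvec'],float)
    T=np.eye(4);T[:3,:3]=R.from_euler('xyz',tcp[1]).as_matrix();T[:3,3]=tcp[0]
    M=np.linalg.inv(T@np.array(p['tool_from_camera']));return cv2.Rodrigues(M[:3,:3])[0].ravel(),M[:3,3]
def proj(p,pts,tcp=None):
    r,t=cam(p,tcp);return cv2.projectPoints(np.asarray(pts,float).reshape(-1,1,3),r,t,np.array(p['camera_matrix']),np.array(p['distortion']))[0][:,0]
def sil(p,parts,Rm,t,tcp=None):
    m=np.zeros((420*4,560*4),np.uint8)
    for b in parts:
        u=proj(p,b@Rm.T+t,tcp);h=cv2.convexHull(((u+.5)*4).astype(np.float32))
        cv2.fillConvexPoly(m,np.clip(np.round(h),-20000,20000).astype(np.int32),255)
    return cv2.resize(m,(560,420),interpolation=cv2.INTER_AREA)/255.
def fit(views,parts,x0,base=np.eye(3),z=0.):
    """views: list of (picture,mask,tcp); x0=[x,y,yaw]; minimises silhouette difference"""
    G=lambda a:cv2.GaussianBlur(a.astype(float),(0,0),1.2)
    V=[(p,G(m),tc) for p,m,tc in views]
    def f(v):
        Rm=R.from_euler('z',v[2]).as_matrix()@base;t=np.array([v[0],v[1],z])
        return sum(((G(sil(p,parts,Rm,t,tc))-m)**2).sum()/m.sum() for p,m,tc in V)
    s=np.array([[0,0,0],[.02,0,0],[0,.02,0],[0,0,.15]])
    r=minimize(f,x0,method='Nelder-Mead',options=dict(initial_simplex=np.array(x0)+s,xatol=2e-4,fatol=1e-4,maxiter=150))
    return r.x,r.fun
def unproj(p,uv,z,tcp=None):
    r,t=cam(p,tcp);n=cv2.undistortPoints(np.array([[uv]],float),np.array(p['camera_matrix']),np.array(p['distortion']))[0,0]
    M=cv2.Rodrigues(r)[0];o=-M.T@t;d=M.T@np.array([n[0],n[1],1]);return o+d*(z-o[2])/d[2]
E
cat > m.py <<'E'
from h import *;import pickle
I=pickle.load(open("ims.pkl","rb"));t,s=I['top'],I['scene']
for n,uv,z in[("tray",(281,198),.014),("c",(381,233),.03),("d",(156,248),.1),("b",(249,203),.036),("a",(293,194),.036),("carton",(160,217),.02),("strip",(382,209),.006),("ctray",(266,270),.01),("white",(375,165),.08),("syrup",(186,158),.08)]:
    print(n,unproj(t,uv,z).round(3))
T,S=I['topdose_box_a'],I['scenedose_box_a']
def go(n,vs,parts,x0,base=np.eye(3),z=0.):
    for lab,v in(("top",vs[:1]),("scene",vs[1:]),("both",vs)):
        r,f=fit(v,parts,x0,base,z);print(n,lab,r.round(4),round(f,3))
xy=lambda uv,z:list(unproj(t,uv,z)[:2])
U=np.zeros((420,560),bool)
tm=I['topdose_tray'][0]['mask']|T[1]['mask']|T[3]['mask']
go("tray",[(t,I['topdose_tray'][0]['mask'],None),(s,I['scenedose_tray'][0]['mask'],None)],TRAY,xy((281,198),.014)+[.07])
go("b",[(t,T[1]['mask'],None),(s,S[0]['mask'],None)],DOSE,xy((249,203),.036)+[.07],z=.004)
go("a",[(t,T[3]['mask'],None),(s,S[1]['mask'],None)],DOSE,xy((293,194),.036)+[.07+np.pi],z=.004)
go("c",[(t,T[0]['mask'],None),(s,S[3]['mask'],None)],DOSE,xy((381,233),.03)+[-1.65])
go("d",[(t,T[2]['mask'],None),(s,S[2]['mask'],None)],DOSE,xy((156,248),.1)+[3.1],base=STAND.as_matrix(),z=.05)
E
python3 m.py
```

```text
tray [0.608 0.    0.014]
c [ 0.507 -0.303  0.03 ]
d [0.435 0.347 0.1  ]
b [0.585 0.096 0.036]
a [ 0.617 -0.035  0.036]
carton [0.537 0.364 0.02 ]
strip [ 0.585 -0.314  0.006]
ctray [0.389 0.039 0.01 ]
white [ 0.703 -0.276  0.08 ]
syrup [0.706 0.285 0.08 ]
tray top [0.6137 0.0039 0.1297] 0.245
tray scene [0.608  0.0017 0.133 ] 0.4
tray both [0.6115 0.0024 0.1303] 0.662
b top [0.5992 0.0985 0.1541] 0.045
b scene [0.5946 0.1005 0.1355] 0.026
b both [0.5967 0.0985 0.1442] 0.1
a top [ 0.6171 -0.0301  3.2733] 0.034
a scene [ 0.6107 -0.0253  3.3249] 0.015
a both [ 0.6132 -0.0286  3.29  ] 0.12
c top [ 0.5087 -0.3097 -1.7139] 0.01
c scene [ 0.5043 -0.3081 -1.6822] 0.005
c both [ 0.5065 -0.3081 -1.704 ] 0.049
d top [0.4553 0.3604 2.9951] 0.03
d scene [0.4547 0.3676 3.1002] 0.005
d both [0.4548 0.3643 3.1407] 0.031
```

Call:
jog_arm --steps '[1,-36,-12,0,0,1,-36,-12,0,0,1,-36,-12,0,0,1,-36,-12,0,0,1,-36,-12,0,0,1,-36,-12,0,0,1,-36,-12,0,0,1,-36,-11,0,0,1,-33,-11,0,-0.1,1,0,0,0,-0.1]'

```text
time_s: 1.8
position: [0.4397, 0.3618, 0.2314]
eef_rot: [-3.141, 0.002, 3.066]
force: [-1.0, 0.3, 0.2]
grip_width: 0.0855
grasp_force: 0.0
```

```bash
cat > w.py <<'E'
from rig import *;from h import *;import sys
def wrist(name=None):
    s=get_state();tc=(np.array(s['position']),np.array(s['eef_rot']));p=get_image("wrist")
    if name: cv2.imwrite(f"pics/{name}.png",p["image"][:,:,::-1])
    return s,tc,p
def delta(s,x,y,yaw=None):
    """mm along the tool's x,y to reach world x,y and turn"""
    Rm=R.from_euler('xyz',s['eef_rot']).as_matrix();d=Rm.T@(np.array([x,y,s['position'][2]])-s['position'])*1e3
    tu=None if yaw is None else -((yaw-s['eef_rot'][2]+np.pi/2)%np.pi-np.pi/2)
    return d.round(1),tu
def st(s): print("t",round(s['time_s'],2),np.round(s['position'],4),np.round(s['eef_rot'],3),"F",np.round(s['force'],1),"w",round(s['grip_width'],4),"q6",round(s['joint_pos'][5],2))
E
python3 - <<'E'
from w import *
s,tc,p=wrist("w1");st(s);print(np.array(p['tool_from_camera']).round(3).tolist())
for d in trace(p,"dose_box_d"):
    m=d['mask'];print(round(d['conf'],2),np.round(d['extent']),m.sum())
    if d['conf']>.5:
        r,f=fit([(p,m,tc)],DOSE,[.4548,.364,3.08],STAND.as_matrix(),.05);print(r.round(4),round(f,3))
E
```

```text
t 1.8 [0.4397 0.3618 0.2314] [-3.141e+00  2.000e-03  3.066e+00] F [-1.   0.3  0.2] w 0.0855 q6 -1.01
[[0.001, -0.958, -0.287, 0.074], [1.0, 0.001, -0.0, -0.001], [0.0, -0.287, 0.958, -0.143], [0.0, 0.0, 0.0, 1.0]]
0.9 [ 12. 275.  76. 346.] 2753
[0.3999 0.3681 3.5192] 1.625
0.89 [253. 162. 297. 221.] 2287
[0.4538 0.3635 3.2419] 0.028
```

View pics/w1.png

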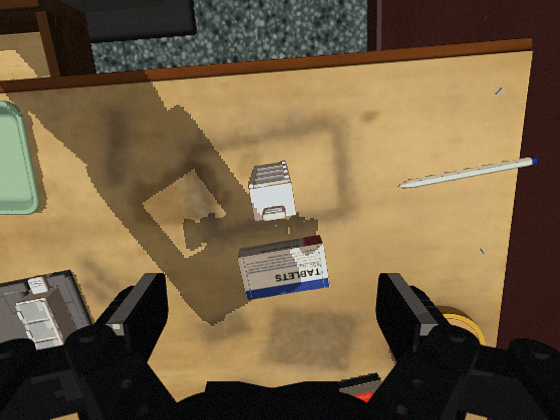

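Call:
jog_arm --steps '[1,8,0,0,-0.14,1,0,0,19,0,1,0,0,19,0,1,0,0,19,0,1,0,0,19,0,1,0,0,19,0,1,0,0,19,0,1,0,0,19,0,1,0,0,19,0,1,0,0,19,0]' --newtons 20

```text
time_s: 2.9
position: [0.4275, 0.3656, 0.0597]
eef_rot: [3.141, 0.0, -3.078]
force: [-0.0, 0.4, -0.7]
grip_width: 0.0857
grasp_force: 0.0
```

Call:
jog_arm --steps '[0.7,0,0,0,0,0.6,0,0,0,0,0.5,0,0,0,0,0.4,0,0,0,0,0.3,0,0,0,0,0.2,0,0,0,0,0.2,0,0,0,0,0.2,0,0,0,0,0.2,0,0,0,0,0.2,0,0,0,0]'

```text
time_s: 3.9
position: [0.429, 0.3653, 0.0616]
eef_rot: [3.141, 0.002, -3.077]
force: [-1.4, -0.8, 7.0]
grip_width: 0.0338
grasp_force: 20.2
```

```bash
python3 - <<'E'
from w import *
s,tc,p=wrist("w2");st(s);print(s['grasp_force'])
for d in trace(p,"dose_box_d")[:2]: print(round(d['conf'],2),np.round(d['extent']))
print(delta(s,.44,.215))
E
```

```text
t 3.9 [0.429  0.3653 0.0616] [ 3.141e+00  2.000e-03 -3.077e+00] F [-1.4 -0.8  7. ] w 0.0338 q6 -1.14
20.23175150156021
0.64 [224. 226. 322. 389.]
(array([-1.200e+00, -1.507e+02, -1.000e-01]), None)
```

View pics/w2.png

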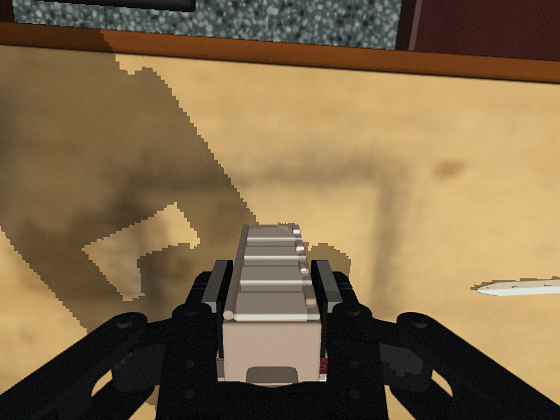

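Call:
jog_arm --steps '[0.2,0,0,-8,0,0.2,0,0,-8,0,0.2,0,-15,0,0,0.2,0,-30,0,0,0.2,0,-30,0,0,0.2,0,-30,0,0,0.2,0,-30,0,0,0.2,0,-15,0,0,0.2,0,0,0,0,0.2,0,0,9,0]'

```text
time_s: 5.0
position: [0.4391, 0.2149, 0.0681]
eef_rot: [3.141, 0.003, -3.078]
force: [0.2, 0.5, -1.3]
grip_width: 0.0336
grasp_force: 20.3
```

Call:
jog_arm --steps '[0.2,0,0,2,0,0.2,0,0,2,0,0.2,0,0,2,0,0.2,0,0,1,0,0.2,0,0,0,0,0.2,0,0,0,0,0.2,0,0,0,0,0.2,0,0,0,0,0.2,0,0,0,0,0.2,0,0,0,0]'

```text
time_s: 6.0
position: [0.4382, 0.2156, 0.0615]
eef_rot: [-3.141, 0.0, -3.075]
force: [-4.2, -2.4, 13.3]
grip_width: 0.0337
grasp_force: 21.8
```

Call:
jog_arm --steps '[0.2,-6.5,0,-1,0,0.2,-6.5,0,-1,0,0.2,-6.5,0,0,0,0.2,-6.5,0,0,0,0.2,-6.5,0,1,0,0.2,-6.5,0,1,0,0.2,-6.5,0,2,0,0.2,-6.5,0,2,0,0.2,-6,0,3,0,0.2,-6,0,3,0]'

```text
time_s: 7.0
position: [0.5063, 0.2198, 0.0536]
eef_rot: [3.141, 0.008, -3.076]
force: [1.0, -1.2, 18.1]
grip_width: 0.0337
grasp_force: 22.9
```

```bash
python3 - <<'E'
from w import *
s,tc,p=wrist();st(s);q=get_image("scene")
u=proj(q,[s['position']])[0].astype(int);print(u)
c=q['image'][max(u[1]-70,0):u[1]+50,u[0]-70:u[0]+70,::-1]
a=p['image'][:,:,::-1];c=cv2.resize(c,(400,343));cv2.imwrite("pics/tip1.png",np.hstack([c,cv2.resize(a,(400,343))]))
E
```

```text
t 7.0 [0.5063 0.2198 0.0536] [ 3.141  0.008 -3.076] F [ 1.  -1.2 18.1] w 0.0337 q6 -1.44
[233 184]
```

View pics/tip1.png

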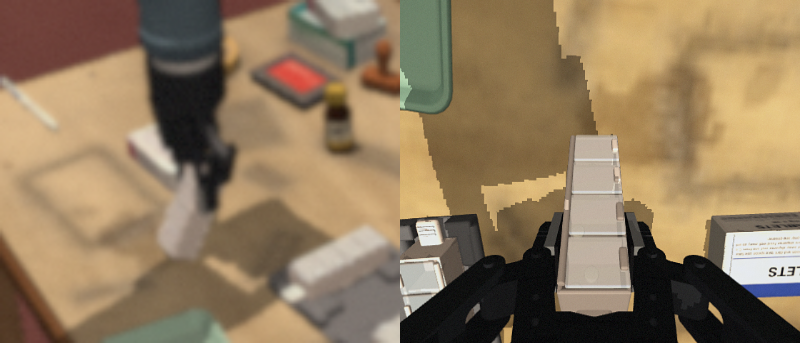

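Call:
jog_arm --steps '[0.2,-6,0,2.5,0,0.2,-5.5,0,3.5,0,0.2,-5,0,4.5,0,0.2,-4.5,0,4.5,0,0.2,-4,0,5,0,0.2,-4,0,5,0,0.2,-3,0,5.5,0,0.2,-3,0,5.5,0,0.2,0,0,0,0,0.2,0,0,0,0]'

```text
time_s: 8.1
position: [0.5406, 0.222, 0.0161]
eef_rot: [3.141, 0.006, -3.077]
force: [3.2, -0.2, 6.6]
grip_width: 0.0336
grasp_force: 22.0
```

```bash
python3 - <<'E'
from w import *
s,tc,p=wrist();st(s);q=get_image("scene")
u=proj(q,[s['position']])[0].astype(int);print(u)
c=q['image'][max(u[1]-70,0):u[1]+50,u[0]-70:u[0]+70,::-1]
a=p['image'][:,:,::-1];c=cv2.resize(c,(400,343));cv2.imwrite("pics/tip2.png",np.hstack([c,cv2.resize(a,(400,343))]))
E
```

```text
t 8.1 [0.5406 0.222  0.0161] [ 3.141  0.006 -3.077] F [ 3.2 -0.2  6.6] w 0.0336 q6 -1.45
[244 190]
```

View pics/tip2.png

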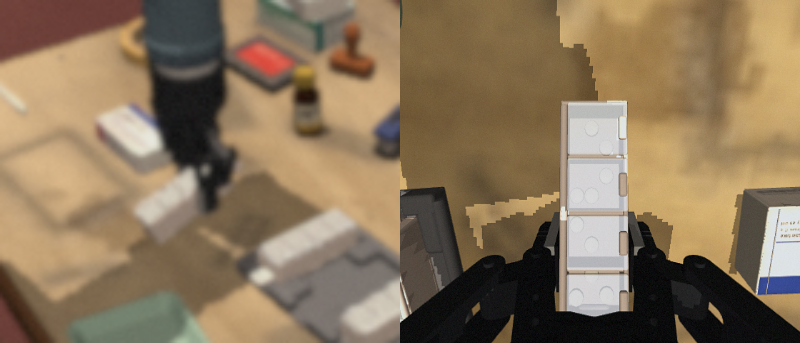

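Call:
jog_arm --steps '[0.2,-1,0,2,0,0.2,-1,0,2,0,0.2,-1,0,2,0,0.2,0,0,2,0,0.2,0,0,2,0,0.2,0,0,0,0,0.2,0,0,0,0,0.2,0,0,0,0,0.2,0,0,0,0,0.2,0,0,0,0]'

```text
time_s: 9.2
position: [0.5422, 0.2221, 0.0055]
eef_rot: [3.141, 0.004, -3.077]
force: [3.5, 0.5, 5.8]
grip_width: 0.0337
grasp_force: 22.1
```

```bash
python3 - <<'E'
from w import *
s,tc,p=wrist();st(s)
d=trace(p,"dose_box_d")[0];m=d['mask'];print(d['conf'],d['extent'],m.sum())
# silhouette with pitch: search pitch & along-x, box y centred on tool
G=lambda a:cv2.GaussianBlur(a.astype(float),(0,0),1.5)
# visible part only above gripper: compare rows < 330
def f(v):
    yaw=s['eef_rot'][2]
    Rm=R.from_euler('z',yaw+0).as_matrix()@R.from_euler('y',v[2]).as_matrix()
    t=np.array([v[0],v[1],0]);t[2]=-(DOSE[0]@Rm.T)[:,2].min()
    a=sil(p,DOSE,Rm,t,tc);return ((G(a)-G(m))[:320]**2).sum()/m.sum()
for p0 in(.05,.2,.35):
    r=minimize(f,[s['position'][0]-.02,s['position'][1],p0],method='Nelder-Mead',options=dict(initial_simplex=np.array([[.52,.222,p0],[.54,.222,p0],[.52,.23,p0],[.52,.222,p0+.1]]),maxiter=120));print(r.x.round(4),round(r.fun,4))
E
```

```text
t 9.2 [0.5422 0.2221 0.0055] [ 3.141  0.004 -3.077] F [3.5 0.5 5.8] w 0.0337 q6 -1.45
0.81 [0.0, 274.1, 38.2, 392.7] 2790
[ 0.6111  0.2362 -0.2167] 0.2034
[ 0.6467  0.2433 -0.2   ] 0.2034
[0.6289 0.2362 0.0833] 0.2034
```

```bash
python3 - <<'E'
from w import *
s,tc,p=wrist("tip3");st(s)
D=trace(p,"dose_box_d");print([(round(d['conf'],2),np.round(d['extent'])) for d in D])
q=get_image("scene");u=proj(q,[s['position']])[0].astype(int)
c=q['image'][max(u[1]-50,0):u[1]+40,u[0]-55:u[0]+50,::-1]
cv2.imwrite("pics/tip3m.png",np.hstack([cv2.resize(c,(400,343)),cv2.resize(p['image'][:,:,::-1],(400,343))]))
D=[d for d in D if d['extent'][0]<280<d['extent'][2]]
if D:
    m=D[0]['mask'];G=lambda a:cv2.GaussianBlur(a.astype(float),(0,0),1.5)
    def f(v):
        Rm=R.from_euler('z',s['eef_rot'][2]).as_matrix()@R.from_euler('y',v[2]).as_matrix()
        t=np.array([v[0],v[1],0]);t[2]=-(DOSE[0]@Rm.T)[:,2].min()
        return ((G(sil(p,DOSE,Rm,t,tc))-G(m))[:300]**2).sum()/m.sum()
    for p0 in(0,.2):
        r=minimize(f,[.52,.222,p0],method='Nelder-Mead',options=dict(initial_simplex=np.array([[.52,.222,p0],[.53,.222,p0],[.52,.227,p0],[.52,.222,p0+.1]]),maxiter=120));print(r.x.round(4),round(r.fun,4))
E
```

```text
t 9.3 [0.5422 0.2222 0.0055] [ 3.141  0.004 -3.077] F [3.3 1.5 5.6] w 0.0336 q6 -1.45
[(0.88, array([221., 124., 325., 390.])), (0.86, array([  0., 274.,  40., 393.]))]
[0.5252 0.2204 0.0186] 0.0047
[0.5287 0.2206 0.1785] 0.0092
```

View pics/tip3m.png

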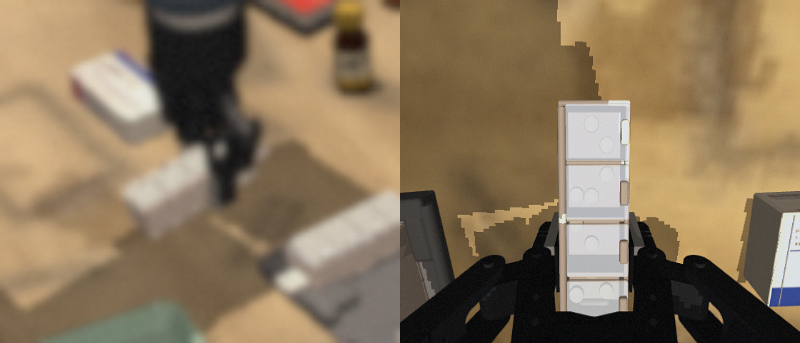

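Call:
jog_arm --steps '[0.42,0,0,0,0,0.46,0,0,0,0,0.5,0,0,0,0,0.6,0,0,-2,0,0.65,5,0,-2,0,0.65,6,0,0,0,0.65,6,0,0,0,0.65,0,0,0,0,0.65,0,0,0,0,0.65,0,0,0,0]'

```text
time_s: 10.45
position: [0.5231, 0.2208, 0.0084]
eef_rot: [3.142, 0.0, -3.076]
force: [0.5, 0.0, -0.2]
grip_width: 0.0555
grasp_force: 0.0
```

```bash
cat >> w.py <<'E'
def seefit(p,tc,x0,z=0.,rows=300,guess_uv=None):
    """fit a lying dose box to the trace nearest its expected place; only rows above `rows` count"""
    D=trace(p,"dose_box_a")
    e=proj(p,[[x0[0],x0[1],z+.016]],tc)[0]
    def dist(d):
        ys,xs=np.nonzero(d['mask']);return np.hypot(xs.mean()-e[0],ys.mean()-e[1])
    D=sorted([d for d in D if d['conf']>.3],key=dist)
    print([(round(d['conf'],2),np.round(d['extent']).tolist(),round(dist(d))) for d in D[:3]])
    m=D[0]['mask'];G=lambda a:cv2.GaussianBlur(a.astype(float),(0,0),1.5);gm=G(m)[:rows]
    def f(v):
        a=sil(p,DOSE,R.from_euler('z',v[2]).as_matrix(),np.array([v[0],v[1],z]),tc);return ((G(a)[:rows]-gm)**2).sum()/m.sum()
    x0=np.array(x0);r=minimize(f,x0,method='Nelder-Mead',options=dict(initial_simplex=x0+np.array([[0,0,0],[.01,0,0],[0,.006,0],[0,0,.08]]),xatol=2e-4,fatol=1e-5,maxiter=150))
    return r.x,r.fun
E
python3 - <<'E'
from w import *
s,tc,p=wrist("rel");st(s);r,f=seefit(p,tc,[.525,.221,-3.077]);print(r.round(4),round(f,4));print(delta(s,r[0],r[1],r[2]))
E
```

```text
t 10.45 [0.5231 0.2208 0.0084] [ 3.142  0.    -3.076] F [ 0.5  0.  -0.2] w 0.0555 q6 -1.45
[(0.92, [228.0, 178.0, 319.0, 390.0], 14), (0.65, [0.0, 308.0, 35.0, 376.0], 265)]
[ 0.5287  0.2205 -3.0777] 0.0078
(array([-5.6, -0.7,  0. ]), np.float64(0.0013388924006485503))
```

Call:
jog_arm --steps '[0.65,-5,0,0,0,0.5,0,0,0,0,0.4,0,0,0,0,0.3,0,0,0,0,0.2,0,0,0,0,0.2,0,0,0,0,0.2,0,0,-6,0,0.2,0,0,-12,0,0.2,0,0,-20,0,0.2,0,0,-20,0.1]' --newtons 35

```text
time_s: 11.55
position: [0.5274, 0.2211, 0.0674]
eef_rot: [-3.141, -0.001, 3.106]
force: [0.9, -0.4, -1.1]
grip_width: 0.0333
grasp_force: 36.0
```

Call:
jog_arm --steps '[0.2,0,0,-10,0.15,0.2,0,0,-10,0.15,0.2,0,0,0,0.15,0.2,0,0,0,0.15,0.2,0,0,0,0.15,0.2,0,0,0,0.15,0.2,0,0,0,0.15,0.2,0,0,0,0.15,0.2,0,0,0,0.15,0.2,0,0,0,0.15]'

```text
time_s: 12.55
position: [0.5278, 0.2212, 0.0872]
eef_rot: [3.141, -0.0, 1.601]
force: [0.1, 0.9, -0.9]
grip_width: 0.0333
grasp_force: 36.0
```

Call:
jog_arm --steps '[0.2,0,0,0,0.15,0.2,0,0,0,0.15,0.2,0,0,0,0.15,0.2,0,0,0,0.15,0.2,0,0,0,0.15,0.2,0,0,0,0.15,0.2,0,0,0,0.15,0.2,0,0,0,0.15,0.2,0,0,0,0.15,0.2,0,0,0,0.1]'

```text
time_s: 13.55
position: [0.5278, 0.2212, 0.0872]
eef_rot: [-3.142, -0.0, 0.151]
force: [-0.6, 0.2, -0.6]
grip_width: 0.0333
grasp_force: 36.0
```

```bash
python3 - <<'E'
from w import *
s,tc,p=wrist("hold");st(s);print(s['joint_pos'])
yaw=s['eef_rot'][2];z=s['position'][2]-.010
r,f=seefit(p,tc,[*s['position'][:2],yaw],z=z);print(r.round(4),round(f,4))
print("box in tool",delta(s,r[0],r[1])[0],r[2]-yaw)
print("to bay2",delta(s,.6065,.0345,.132))
E
```

```text
t 13.55 [0.5278 0.2212 0.0872] [-3.142 -0.     0.151] F [-0.6  0.2 -0.6] w 0.0333 q6 1.61
[1.89488958e-01 3.44167678e-01 1.72199124e+00 1.38900592e-05
 1.07500280e+00 1.60891282e+00]
[(0.59, [226.0, 165.0, 320.0, 388.0], 12), (0.91, [446.0, 45.0, 558.0, 245.0], 272)]
[0.5258 0.2206 0.1523] 0.0081
box in tool [-2.1  0.2 -0. ] 0.0009339473031905743
to bay2 (array([ 49.7, 196.4,   0. ]), np.float64(0.01936584859137236))
```

View pics/hold.png

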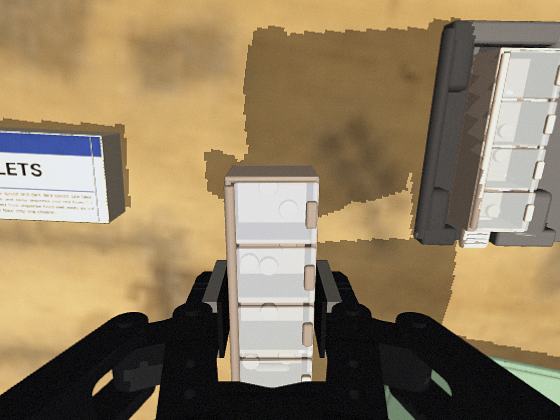

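Call:
jog_arm --steps '[0.2,0,0,0,0.02,0.2,5,10,0,0,0.2,7,25,0,0,0.2,7,26,0,0,0.2,7,26,0,0,0.2,7,26,0,0,0.2,7,26,0,0,0.2,7,26,0,0,0.2,3,20,0,0,0.2,0,11,0,0]'

```text
time_s: 14.65
position: [0.605, 0.0313, 0.0865]
eef_rot: [3.141, -0.001, 0.136]
force: [0.2, 0.9, -0.7]
grip_width: 0.0335
grasp_force: 36.0
```

```bash
cat >> w.py <<'E'
def tray_pts(v):
    Rm=R.from_euler('z',v[2]).as_matrix();o=np.array([v[0],v[1],0])
    P=[[-66,-131,14],[66,-131,14],[66,131,14],[-66,131,14]]
    L=[np.array(P)]
    for y in(96,32,-32,-96): L.append(np.array([[-54,y-20,14],[54,y-20,14],[54,y+20,14],[-54,y+20,14]]))
    return [(l/1e3)@Rm.T+o for l in L]
def overlay(p,tc,v,name,sc=1):
    a=cv2.resize(p['image'][:,:,::-1],None,fx=1.4,fy=1.4,interpolation=cv2.INTER_CUBIC)
    for l in tray_pts(v): cv2.polylines(a,[np.round(proj(p,l,tc)*1.4).astype(int)],True,(0,0,255),1)
    cv2.imwrite(f"pics/{name}.png",a)
E
python3 - <<'E'
from w import *
s,tc,p=wrist("ov0");st(s);overlay(p,tc,[.611,.0030,.132],"ov")
E
```

```text
t 14.65 [0.605  0.0313 0.0865] [ 3.141e+00 -1.000e-03  1.360e-01] F [ 0.2  0.9 -0.7] w 0.0335 q6 1.29
```

View pics/ov.png

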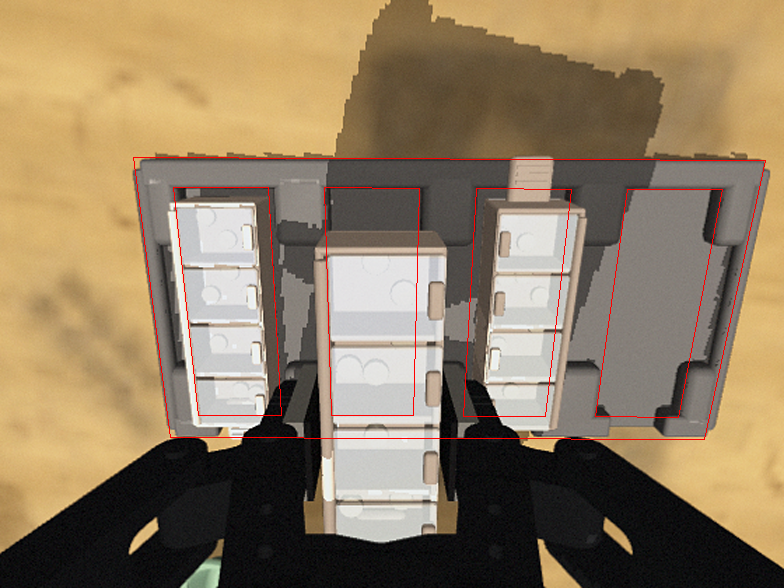

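Call:
jog_arm --steps '[0.2,4,-3,0,0,0.2,0,0,10,0,0.2,0,0,12,0,0.2,0,0,12,0,0.2,0,0,12,0,0.2,0,0,10,0,0.2,0,0,5,0,0.2,0,0,3,0,0.2,0,0,2,0,0.2,0,0,2,0]'

```text
time_s: 15.7
position: [0.6084, 0.037, 0.0189]
eef_rot: [3.141, -0.002, 0.137]
force: [0.7, -0.2, -0.4]
grip_width: 0.0333
grasp_force: 36.0
```

Call:
jog_arm --steps '[0.2,0,0,2,0,0.2,0,0,2,0,0.2,0,0,1.5,0,0.2,0,0,1,0,0.2,0,0,0,0,0.2,0,0,0,0,0.2,0,0,0,0,0.2,0,0,0,0,0.2,0,0,0,0,0.2,0,0,0,0]'

```text
time_s: 16.7
position: [0.6078, 0.037, 0.0124]
eef_rot: [3.141, -0.0, 0.137]
force: [-2.0, -2.2, 4.9]
grip_width: 0.0333
grasp_force: 36.7
```

Call:
jog_arm --steps '[0.42,0,0,0,0,0.46,0,0,0,0,0.52,0,0,0,0,0.6,0,0,0,0,0.6,0,0,0,0,0.6,0,0,-10,0,0.6,0,0,-20,0,0.6,0,0,-25,0,0.6,0,15,-25,0,0.6,0,15,0,0]'

```text
time_s: 17.7
position: [0.6149, 0.007, 0.0968]
eef_rot: [3.139, -0.008, 0.138]
force: [0.5, 0.1, 0.2]
grip_width: 0.0511
grasp_force: 0.0
```

```bash
cat > chk.py <<'E'
from w import *
def chk(items,T=(.611,.003,.132),rows=420,name=None):
    s,tc,p=wrist(name);st(s)
    D=[d for d in trace(p,"dose_box_a") if d['conf']>.3]
    for n,x0,z in items:
        r,f=seefit(p,tc,x0,z,rows);
        loc=R.from_euler('z',-T[2]).apply(np.array([r[0]-T[0],r[1]-T[1],0]))*1e3
        print(n,r.round(4),round(f,4),"tray mm",loc[:2].round(1),"yaw rel",round(r[2]-T[2],3),"go",delta(s,r[0],r[1],r[2]))
    return s,tc,p
E
python3 - <<'E'
from chk import *
chk([("a",[.614,-.0286,.13+np.pi],.004),("d",[.6068,.036,.132],.004)],name="aft_d")
E
```

```text
t 17.7 [0.6149 0.007  0.0968] [ 3.139 -0.008  0.138] F [0.5 0.1 0.2] w 0.0511 q6 1.25
[(0.73, [195.0, 149.0, 252.0, 316.0], 100), (0.6, [82.0, 149.0, 171.0, 314.0], 196)]
a [0.3547 0.0132 4.3827] 0.9579 tray mm [-252.7   43.8] yaw rel 4.251 go (array([-256.8,  -41.9,   -2.1]), np.float64(-1.10310092502427))
[(0.73, [195.0, 149.0, 252.0, 316.0], 5), (0.6, [82.0, 149.0, 171.0, 314.0], 96)]
d [0.6071 0.0356 0.1465] 0.0847 tray mm [ 0.5 32.8] yaw rel 0.015 go (array([ -3.7, -29.4,  -0.1]), np.float64(-0.008501828157801983))
```

Call:
jog_arm --steps '[0.6,-2,10,-10,0,0.6,-3,15,-10,0,0.6,-2,10,0,0,0.6,0,0,0,0,0.6,0,0,0,0,0.6,0,0,0,0,0.6,0,0,0,0,0.6,0,0,0,0,0.6,0,0,0,0,0.6,0,0,0,0]'

```text
time_s: 18.9
position: [0.6095, -0.0278, 0.1117]
eef_rot: [-3.142, 0.0, 0.137]
force: [0.3, 0.1, -0.3]
grip_width: 0.0515
grasp_force: 0.0
```

```bash
python3 - <<'E'
from chk import *
s,tc,p=chk([("a",[.614,-.0286,.13+np.pi],.006)],name="abva")
overlay(p,tc,[.611,.003,.132],"ova")
E
```

```text
t 18.9 [ 0.6095 -0.0278  0.1117] [-3.142  0.     0.137] F [ 0.3  0.1 -0.3] w 0.0515 q6 1.19
[(0.57, [250.0, 107.0, 302.0, 283.0], 13), (0.76, [37.0, 130.0, 129.0, 291.0], 187), (0.94, [514.0, 337.0, 560.0, 396.0], 309)]
a [ 0.616  -0.0301  3.281 ] 0.029 tray mm [  0.6 -33.4] yaw rel 3.149 go (array([ 6.1,  3.1, -0. ]), np.float64(-0.0022774550543793737))
```

View pics/ova.png

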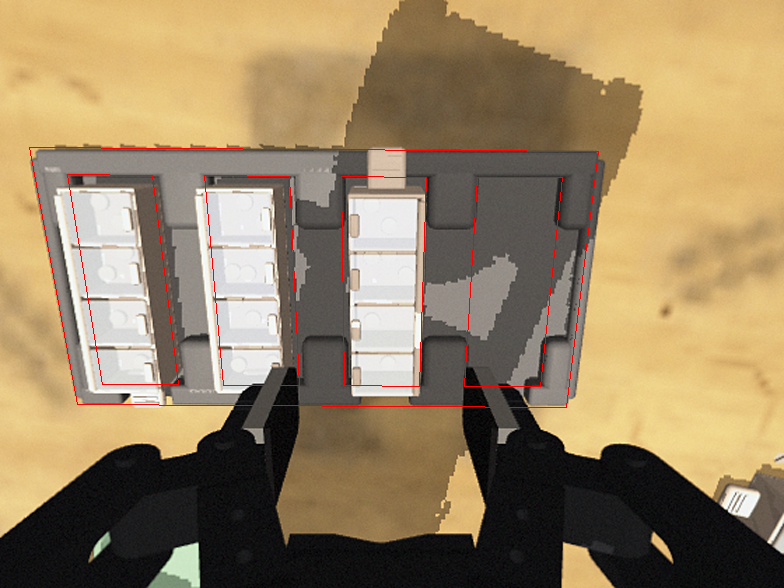

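Call:
jog_arm --steps '[0.6,6,3,0,0,0.6,0,0,18,0,0.6,0,0,22,0,0.6,0,0,22,0,0.6,0,0,18,0,0.6,0,0,12,0,0.6,0,0,5,0,0.45,0,0,0,0,0.3,0,0,0,0,0.2,0,0,0,0]'

```text
time_s: 20.05
position: [0.6167, -0.0304, 0.0158]
eef_rot: [3.141, -0.002, 0.137]
force: [-0.2, 0.6, -0.4]
grip_width: 0.0334
grasp_force: 38.4
```

Call:
jog_arm --steps '[0.2,0,0,0,0,0.2,0,0,-4,0,0.2,0,0,-8,0,0.2,0,0,-12,0,0.2,0,0,-18,0,0.2,0,0,-18,0,0.2,0,0,-15,0,0.2,0,0,0,-0.15,0.2,0,0,0,-0.15,0.2,0,0,0,-0.15]'

```text
time_s: 21.05
position: [0.6162, -0.0303, 0.091]
eef_rot: [3.141, -0.001, 0.593]
force: [-0.1, -0.6, -1.2]
grip_width: 0.0335
grasp_force: 38.4
```

Call:
jog_arm --steps '[0.2,0,0,0,-0.15,0.2,0,0,0,-0.15,0.2,0,0,0,-0.15,0.2,0,0,0,-0.15,0.2,0,0,0,-0.15,0.2,0,0,0,-0.15,0.2,0,0,0,-0.15,0.2,0,0,0,-0.15,0.2,0,0,0,-0.15,0.2,0,0,0,-0.15]'

```text
time_s: 22.05
position: [0.6161, -0.0303, 0.0908]
eef_rot: [3.141, 0.001, 2.093]
force: [0.9, 0.8, -0.8]
grip_width: 0.0331
grasp_force: 38.4
```

Call:
jog_arm --steps '[0.2,0,0,0,-0.15,0.2,0,0,0,-0.15,0.2,0,0,0,-0.15,0.2,0,0,0,-0.15,0.2,0,0,0,-0.15,0.2,0,0,0,-0.15,0.2,0,0,0,-0.15,0.2,0,0,0,-0.14,0.2,0,0,0,0,0.2,0,0,0,0]'

```text
time_s: 23.05
position: [0.6161, -0.0303, 0.0904]
eef_rot: [-3.141, 0.001, -3.01]
force: [0.3, 0.2, -0.7]
grip_width: 0.0332
grasp_force: 38.4
```

```bash
python3 - <<'E'
from w import *
s,tc,p=wrist("holda");st(s)
yaw=s['eef_rot'][2];z=s['position'][2]-.010
r,f=seefit(p,tc,[*s['position'][:2],yaw+np.pi],z=z);print(r.round(4),round(f,4))
b=R.from_euler('z',.132).apply([0,-.032,0])+[.611,.003,0]
print("box in tool",delta(s,r[0],r[1])[0],"box->bay3 shift",delta(s,s['position'][0]+b[0]-r[0],s['position'][1]+b[1]-r[1],.132))
E
```

```text
t 23.05 [ 0.6161 -0.0303  0.0904] [-3.141e+00  1.000e-03 -3.010e+00] F [ 0.3  0.2 -0.7] w 0.0332 q6 -1.94
[(0.74, [224.0, 118.0, 319.0, 387.0], 27), (0.69, [347.0, 116.0, 422.0, 307.0], 131), (0.88, [427.0, 113.0, 532.0, 306.0], 218)]
[ 0.6167 -0.0302  0.1436] 0.0035
box in tool [-0.6 -0.   0. ] box->bay3 shift (array([ 1.3,  1.7, -0. ]), np.float64(-0.0005591271277616272))
```

Call:
jog_arm --steps '[0.2,1,1.5,0,0,0.2,0,0,10,0,0.2,0,0,14,0,0.2,0,0,14,0,0.2,0,0,14,0,0.2,0,0,10,0,0.2,0,0,5,0,0.2,0,0,3,0,0.2,0,0,2,0,0.2,0,0,2,0]'

```text
time_s: 24.15
position: [0.6152, -0.029, 0.0162]
eef_rot: [-3.141, 0.001, -3.006]
force: [-0.4, 0.1, -1.3]
grip_width: 0.0332
grasp_force: 38.4
```

Call:
jog_arm --steps '[0.2,0,0,1,0,0.2,0,0,1,0,0.2,0,0,1,0,0.2,0,0,1,0,0.2,0,0,0,0,0.2,0,0,0,0,0.2,0,0,0,0,0.2,0,0,0,0,0.2,0,0,0,0,0.2,0,0,0,0]'

```text
time_s: 25.15
position: [0.615, -0.0292, 0.0134]
eef_rot: [-3.141, 0.0, -3.006]
force: [-5.6, -1.0, 9.2]
grip_width: 0.0336
grasp_force: 40.0
```

Call:
jog_arm --steps '[0.42,0,0,0,0,0.44,0,0,0,0,0.48,0,0,0,0,0.56,0,0,0,0,0.6,0,0,0,0,0.6,0,0,-10,0,0.6,0,0,-25,0,0.6,0,0,-25,0,0.6,5,-10,-25,0,0.6,10,-20,-25,0]'

```text
time_s: 26.15
position: [0.6041, -0.0598, 0.1236]
eef_rot: [3.142, 0.001, -3.004]
force: [1.4, -1.0, 0.7]
grip_width: 0.0513
grasp_force: 0.0
```

```bash
python3 - <<'E'
from chk import *
b=R.from_euler('z',.132).apply([0,-.032,0])+[.611,.003,0]
s,tc,p=chk([("a",[b[0],b[1],.132],.004)],name="afta")
print("c",delta(s,.5065,-.308,-1.70))
E
```

```text
t 26.15 [ 0.6041 -0.0598  0.1236] [ 3.142e+00  1.000e-03 -3.004e+00] F [ 1.4 -1.   0.7] w 0.0513 q6 -2.0
[(0.91, [285.0, 136.0, 340.0, 298.0], 11), (0.86, [372.0, 137.0, 444.0, 302.0], 92), (0.58, [441.0, 138.0, 535.0, 301.0], 175)]
a [ 0.6142 -0.0304  0.1305] 0.0343 tray mm [ -1.2 -33.5] yaw rel -0.001 go (array([-14. ,  27.7,   0. ]), np.float64(0.006778992738877498))
c (array([ 1.307e+02, -2.325e+02, -1.000e-01]), np.float64(-1.3042943767057888))
```

Call:
jog_arm --steps '[0.6,16,-29,0,0,0.6,16,-29,0,0,0.6,16,-29,0,0,0.6,16,-29,0,0,0.6,16,-29,0,0,0.6,16,-29,0,0,0.6,16,-29,0,0,0.6,16,-29,0,0,0.6,0,0,0,0.15,0.6,0,0,0,0.15]'

```text
time_s: 27.3
position: [0.5075, -0.3079, 0.1204]
eef_rot: [3.14, -0.002, 2.969]
force: [0.1, -0.3, 0.1]
grip_width: 0.0513
grasp_force: 0.0
```

Call:
jog_arm --steps '[0.6,0,0,0,0.15,0.6,0,0,0,0.15,0.6,0,0,0,0.15,0.6,0,0,0,0.15,0.6,0,0,0,0.15,0.6,0,0,0,0.15,0.6,0,0,0,0.15,0.6,0,0,0,0.15,0.6,0,0,0,0.15,0.6,0,0,0,0.15]'

```text
time_s: 28.3
position: [0.5081, -0.3065, 0.1204]
eef_rot: [-3.14, -0.002, 1.471]
force: [-0.6, 0.2, -0.8]
grip_width: 0.0513
grasp_force: 0.0
```

```bash
python3 - <<'E'
from chk import *
s,tc,p=chk([("c",[.5065,-.308,-1.70],0)],name="abvc")
for d in trace(p,"blister_strip")[:2]:
    ys,xs=np.nonzero(d['mask']);h=cv2.boxPoints(cv2.minAreaRect(np.c_[xs,ys].astype(np.float32)))
    print(d['conf'],[unproj(p,u,.005,tc)[:2].round(3).tolist() for u in h])
E
```

```text
t 28.3 [ 0.5081 -0.3065  0.1204] [-3.140e+00 -2.000e-03  1.471e+00] F [-0.6  0.2 -0.8] w 0.0513 q6 -0.64
[(0.55, [248.0, 120.0, 301.0, 289.0], 7)]
c [ 0.5078 -0.3099 -1.6777] 0.0114 tray mm [-143.5 -296.6] yaw rel -1.81 go (array([-3.4,  0. , -0. ]), np.float64(0.0070821091231412225))
```

Call:
jog_arm --steps '[0.6,-3,0,0,0,0.6,0,0,20,0,0.6,0,0,25,0,0.6,0,0,25,0,0.6,0,0,20,0,0.6,0,0,14,0,0.6,0,0,4,0,0.45,0,0,0,0,0.3,0,0,0,0,0.2,0,0,0,0]'

```text
time_s: 29.5
position: [0.5088, -0.3113, 0.0149]
eef_rot: [3.14, 0.001, 1.477]
force: [0.3, 0.2, -0.9]
grip_width: 0.0333
grasp_force: 35.2
```

Call:
jog_arm --steps '[0.2,0,0,0,0,0.2,0,0,-4,0,0.2,0,0,-8,0,0.2,0,0,-15,0,0.2,0,0,-20,0,0.2,0,0,-20,0,0.2,0,0,-18,-0.15,0.2,0,0,0,-0.15,0.2,0,0,0,-0.15,0.2,0,0,0,-0.15]'

```text
time_s: 30.5
position: [0.5085, -0.3111, 0.1007]
eef_rot: [3.141, 0.002, 2.083]
force: [0.4, -0.3, -0.3]
grip_width: 0.0333
grasp_force: 35.3
```

Call:
jog_arm --steps '[0.2,0,0,0,-0.15,0.2,0,0,0,-0.15,0.2,0,0,0,-0.15,0.2,0,0,0,-0.15,0.2,0,0,0,-0.15,0.2,0,0,0,-0.15,0.2,0,0,0,-0.15,0.2,0,0,0,-0.15,0.2,0,0,0,0,0.2,0,0,0,0]'

```text
time_s: 31.5
position: [0.5083, -0.311, 0.0998]
eef_rot: [-3.141, 0.001, -3.01]
force: [-0.1, -0.6, -1.0]
grip_width: 0.0328
grasp_force: 35.3
```

```bash
python3 - <<'E'
from w import *
s,tc,p=wrist("holdc");st(s)
yaw=s['eef_rot'][2];z=s['position'][2]-.012
r,f=seefit(p,tc,[*s['position'][:2],yaw+np.pi],z=z);print(r.round(4),round(f,4))
b=R.from_euler('z',.132).apply([0,-.096,0])+[.611,.003,0]
print("box in tool",delta(s,r[0],r[1])[0],"shift to bay4",delta(s,s['position'][0]+b[0]-r[0],s['position'][1]+b[1]-r[1],.132))
E
```

```text
t 31.5 [ 0.5083 -0.311   0.0998] [-3.141e+00  1.000e-03 -3.010e+00] F [-0.1 -0.6 -1. ] w 0.0328 q6 -2.45
[(0.73, [228.0, 119.0, 322.0, 389.0], 27)]
[ 0.507  -0.3114  0.1249] 0.0149
box in tool [ 1.4 -0.2 -0. ] shift to bay4 (array([-1.443e+02,  2.021e+02, -1.000e-01]), np.float64(-0.0008672769117152868))
```

Call:
jog_arm --steps '[0.2,-10,14,0,0,0.2,-19,26,0,0,0.2,-20,28,0,0,0.2,-20,28,0,0,0.2,-20,28,0,0,0.2,-20,28,0,0,0.2,-20,28,0,0,0.2,-15,22,0,0,0.2,0,0,0,0,0.2,0,0,0,0]'

```text
time_s: 32.6
position: [0.6235, -0.0898, 0.0986]
eef_rot: [3.142, -0.001, -3.005]
force: [-0.3, 0.8, -0.4]
grip_width: 0.0333
grasp_force: 35.2
```

```bash
python3 - <<'E'
from w import *
s,tc,p=wrist("abv4");st(s)
yaw=s['eef_rot'][2];z=s['position'][2]-.015
r,f=seefit(p,tc,[*s['position'][:2],yaw+np.pi],z=z);print(r.round(4),round(f,4))
b=R.from_euler('z',.132).apply([0,-.096,0])+[.611,.003,0]
print("shift to bay4",delta(s,s['position'][0]+b[0]-r[0],s['position'][1]+b[1]-r[1],.132))
overlay(p,tc,[.611,.003,.132],"ov4")
E
```

```text
t 32.6 [ 0.6235 -0.0898  0.0986] [ 3.142e+00 -1.000e-03 -3.005e+00] F [-0.3  0.8 -0.4] w 0.0333 q6 -2.04
[(0.89, [229.0, 117.0, 319.0, 390.0], 24), (0.93, [333.0, 113.0, 405.0, 299.0], 119), (0.71, [426.0, 116.0, 521.0, 302.0], 208)]
[ 0.6226 -0.0901  0.1286] 0.0079
shift to bay4 (array([-0.7, -2.1, -0. ]), np.float64(0.00450858579929303))
```

View pics/ov4.png

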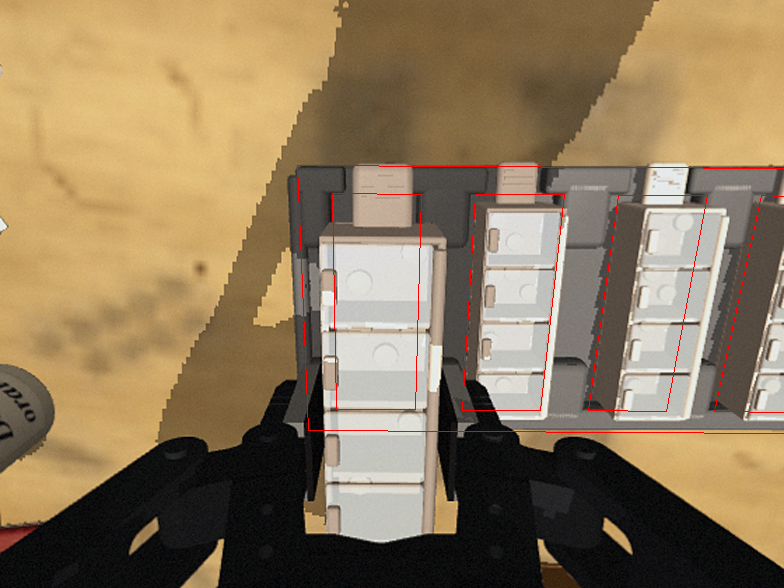

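Call:
jog_arm --steps '[0.2,-1,-3,0,0,0.2,0,0,12,0,0.2,0,0,15,0,0.2,0,0,15,0,0.2,0,0,15,0,0.2,0,0,10,0,0.2,0,0,4,0,0.2,0,0,2,0,0.2,0,0,2,0,0.2,0,0,1,0]'

```text
time_s: 33.7
position: [0.6254, -0.0941, 0.0233]
eef_rot: [-3.141, 0.001, -3.006]
force: [0.6, 0.1, -0.5]
grip_width: 0.0335
grasp_force: 35.2
```

Call:
jog_arm --steps '[0.2,0,0,1,0,0.2,0,0,1,0,0.2,0,0,1,0,0.2,0,0,1,0,0.2,0,0,1,0,0.2,0,0,0,0,0.2,0,0,0,0,0.2,0,0,0,0,0.2,0,0,0,0,0.2,0,0,0,0]'

```text
time_s: 34.7
position: [0.625, -0.094, 0.0183]
eef_rot: [-3.142, 0.0, -3.006]
force: [-2.9, 0.5, 5.6]
grip_width: 0.0333
grasp_force: 35.9
```

Call:
jog_arm --steps '[0.42,0,0,0,0,0.44,0,0,0,0,0.48,0,0,0,0,0.56,0,0,0,0,0.6,0,0,0,0,0.6,0,0,-10,0,0.6,0,0,-25,0,0.6,0,0,-30,0,0.6,-10,10,-30,0,0.6,-20,20,-30,0]'

```text
time_s: 35.7
position: [0.6503, -0.0614, 0.1448]
eef_rot: [-3.141, -0.0, -3.009]
force: [1.4, 0.1, 0.0]
grip_width: 0.0512
grasp_force: 0.0
```

Call:
jog_arm --steps '[0.6,-20,20,-20,0,0.6,-20,20,-20,0,0.6,0,20,-10,0,0.6,0,10,0,0,0.6,0,0,0,0,0.6,0,0,0,0,0.6,0,0,0,0,0.6,0,0,0,0,0.6,0,0,0,0,0.6,0,0,0,0]'

```text
time_s: 36.7
position: [0.6807, 0.014, 0.1926]
eef_rot: [3.142, -0.0, -3.007]
force: [-1.0, 0.0, 0.1]
grip_width: 0.0509
grasp_force: 0.0
```

```bash
python3 - <<'E'
from chk import *
it=[]
for n,y in(("b",.096),("d",.032),("a",-.032),("c",-.096)):
    b=R.from_euler('z',.132).apply([0,y,0])+[.611,.003,0];it.append((n,[b[0],b[1],.132],.004))
s,tc,p=chk(it,name="fin");
for d in trace(p,"dose_tray")[:1]: print(d['conf'],d['extent']);m=d['mask']
q=get_image("scene")['image'][135:350,165:425,::-1]
cv2.imwrite("pics/finm.png",np.hstack([cv2.resize(p['image'][:,:,::-1],(400,300)),cv2.resize(q,(363,300))]))
E
```

```text
t 36.7 [0.6807 0.014  0.1926] [ 3.142 -0.    -3.007] F [-1.   0.   0.1] w 0.0509 q6 -1.86
[(0.57, [354.0, 23.0, 413.0, 171.0], 10), (0.71, [291.0, 22.0, 336.0, 172.0], 73), (0.58, [206.0, 20.0, 253.0, 170.0], 153)]
b [0.5983 0.0959 0.1286] 0.011 tray mm [-0.3 93.8] yaw rel -0.003 go (array([70.7, 92.3,  0. ]), np.float64(0.005879857292027779))
[(0.71, [291.0, 22.0, 336.0, 172.0], 10), (0.57, [354.0, 23.0, 413.0, 171.0], 76), (0.58, [206.0, 20.0, 253.0, 170.0], 78)]
d [0.6068 0.0358 0.1375] 0.0073 tray mm [ 0.2 33. ] yaw rel 0.006 go (array([70.3, 31.5,  0. ]), np.float64(-0.0030591446997920713))
[(0.58, [206.0, 20.0, 253.0, 170.0], 10), (0.71, [291.0, 22.0, 336.0, 172.0], 78), (0.7, [123.0, 24.0, 183.0, 170.0], 80)]
a [ 0.6147 -0.0293  0.1403] 0.0107 tray mm [ -0.6 -32.5] yaw rel 0.008 go (array([ 71.3, -34. ,   0. ]), np.float64(-0.005790213099090558))
[(0.7, [123.0, 24.0, 183.0, 170.0], 10), (0.58, [206.0, 20.0, 253.0, 170.0], 74), (0.71, [291.0, 22.0, 336.0, 172.0], 154)]
c [ 0.6236 -0.0941  0.128 ] 0.0181 tray mm [ -0.3 -97.9] yaw rel -0.004 go (array([ 71.1, -99.4,   0. ]), np.float64(0.006444994204464649))
0.63 [107.2, 25.8, 431.4, 186.0]
```

View pics/finm.png

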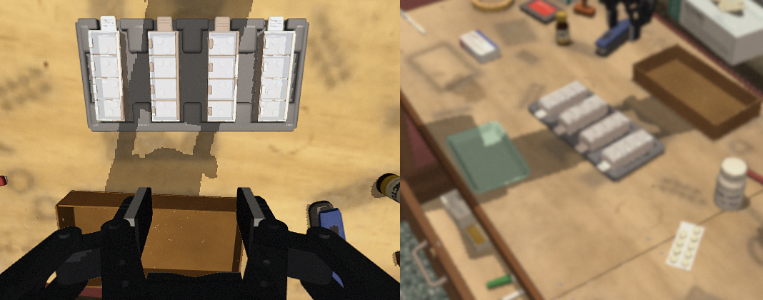

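All four boxes lie in their bays, lids up, with tabs at the front notches. Each is within about 2 mm of its bay's middle, and the bystanders are unmoved.

```bash
python3 -c "
from rig import *
print(sign_off())"
```

```text
the job is handed in; nothing more can be done
None
```

I laid all four dose boxes in the ward-round tray, lids up and tabs in the front notches, and handed the job in at about 37 s. The last camera check put each within about 2 mm of its bay's middle; the sign-off gave no verdict.

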